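Load the wash tray and hold the basket gate open

ROBOT

A 6-joint arm with a two-finger parallel gripper is mounted at the origin on the work surface. World frame = base frame: x ahead of the robot, y to its left, z up, the work surface at z = 0. Lengths are in m, angles in rad, forces in N, time in s.
With the tool pointing down it reaches from about 0.25 to 0.8 m from the base axis. Payload 8.5 kg.
Tool frame: the origin (TCP) lies on the mounting face of the last link; the fingertips stand 173 mm ahead of it and the grasp point (between the pads) lies 155 mm ahead of it; z points along the fingers, y is the line along which they close (so a half turn about z gives the same grasp; the last joint's range is limited). The gripper opens to 85 mm and grips with 20 to 120 N. Pads are 22 mm wide; open, the fingers measure 114 mm over their backs; the gripper's body (76 mm by 85 mm) begins 54 mm behind the grasp point. The pads swing forward as they close: fully open they stand 13 mm farther back than shut.
Start: joints at [0, 0.238, -0.013, 1.319, 0, 1.571], TCP at [0.525, 0, 0.405] pointing down, gripper open.
Joint ranges: [-2.66, 2.66], [-1.03, 1.9], [-1.14, 1.46], [-1.82, 2.27], [-1.45, 1.34], [-3.14, 3.14]. Speed limits (rad/s): [2.22, 2.22, 2.79, 3.14, 3.14, 3.14].

INTERFACE

Orientations are given as a unit quaternion [x, y, z, w].
In Python, from plant import arm gives the robot as it stands.
- The arm moves only by the tool send_rows, never from a script. Its argument "moves" is a list of rows, each an object with "gripper": the opening, from -1 (shut) to 1 (fully open); "offset": the shift along the tool's x, y, z in shares of 0.8 m (1.0 is 0.8 m), a list of three; "twist": the turn about the tool's z in normalised numbers (1 is 2 rad). A call has exactly 8 rows; each row is the pose to reach, as a shift and turn from the pose commanded when the call began, along the tool's axes at that moment; what a row does not reach only later rows make up. A row lasts 1/10 s, in which the tool goes at most 50 mm and 8.59 degrees, less where a joint would pass 70% of its speed; a pose out of reach is approached as far as the arm can. A call with a gripper value outside its range is refused whole. The fingers move at their own pace and stop on an object; "squeeze" is the grip in N (left out, the last holds). Time passes only in rows, so rows that repeat a pose let the fingers close, or fill a call up. It gives the time, the measured TCP pose, the force, the opening and the grip force at its end, in the units of the state.
- arm.observe(): the state, without advancing time (a new reading comes with each control period).
- arm.camera(name): name is "scene" or "side" or "wrist"; returns a dict with "image" (384x512x3 uint8, red, green, blue), "intrinsics" (3x3 intrinsics, pixels), "rvec" (rotation vector, rad) and "tvec" (3), from world to camera coordinates, as OpenCV has them; the wrist camera has in their place "mount" (4x4, takes a point from camera to tool coordinates, whose origin is the TCP and whose axes are the flange's). Camera axes: x right, y down, z forward; pixel columns grow to the right and rows downward; lengths in m; the calibration is good to about 2 mm. A picture is of the moment at which its call begins: read the wrist's pose just before it. There is no depth.
- arm.finish_job(): hands the job in; it is judged then, once.
The state is a dict: "t": time; "joints": joint angles; "qd": joint speeds; "tau": joint torques, N m; "tcp_pos": TCP position; "tcp_rot": TCP orientation; "force": force on the tool from outside, world axes, zero at the start; "moment": the same for the moment, N m; "gripper_width": finger opening in m; "finger_force": force on a finger pad.
Only numpy, scipy, OpenCV 4.12 (cv2) and the standard library are available. Lean on these libraries where they do the work, as an engineer would, in place of code of your own. Each camera call takes 0.05 s, during which the arm holds its last target. There are 200 camera calls.

TASK

Set the T-footed bracket down (do not drop it in) flat and square in the bent-bar nest of the wash tray and let go of it. Then unlock the wire wash basket: first pinch the safety bolt on the fixed front panel fully back, then squeeze the catch on the gate's handle and, keeping it squeezed, swing the gate out past its half-open detent, so that your mate can slide the tray in. Finish while still holding: keep the handle squeezed and the gate steady and wide open, about square to the basket's front, against its closing spring, with the bracket still seated and the other things on the bench left where they lie.

Things in the scene. Friction and masses are not known exactly. Their poses are not given: they have to be found in the camera images.
- bracket: Dark steel bracket to be seated. T-shaped foot 10 mm thick: head x -35 to +5 mm, 60 wide; tongue x +5 to +45, 32 wide. Upright lug on it: 44 mm along x, 12 mm thick along y, 45 mm high over the underside; pinch its 12 mm. Origin: underside below the lug's middle (centre of mass); x towards the tongue, z up. Lies flat, x within 1 rad of the nest's.
- nest (a point): Middle of the nest, on the tray's floor, 14 mm above the bench: where the bracket's origin belongs; axes as the seated bracket's (x to the tongue). The nest: 10 mm round bar bent to the foot's T outline, lying on the tray's floor, 2 mm clearance all round, its rounded top leading the foot in and level with the seated foot's top.
- tray: Steel wash tray, 160 mm along x, 120 mm along y, rim 26 mm above the bench, a low bail 17 mm beyond each short end; does not move. Origin: centre of its underside; the nest's middle is at x = -5 mm.
- basket: Bright wire wash basket, 360 mm wide (y), 260 deep (x), top rail 160 mm high; does not move. Origin: centre of its underside; its front looks to -x. The gate fills the front from y = +170 mm (hinge) to -25 (free edge), the fixed panel from -44 to -180.
- safety_bolt (a joint): Safety bolt's travel, m: 0 home in the gate's staple, 0.016 fully back. Slides on the fixed panel along the basket's -y, away from the gate. No spring: about 2.5 N moves it and it stays where put; clear of the gate from 0.013.
- safety_tab (a point): Moving upright tab of the safety bolt, on the fixed panel 14 mm in front of the gate's plane: 8 mm thick along y, 22 along x; point at its middle, 15 mm below its top (205 mm high). A like fixed tab stands 40 mm off it towards the basket's -y. Over the outer faces: 48 mm free, 32 mm pinched.
- safety_grip (a point): Where to pinch the safety bolt: fixed point midway between the outer faces of its two tabs when pinched (16 mm from each), 190 mm high; axes as the basket's, fingers close along y. Opened to 75 mm or more here they straddle both tabs; closing pushes the moving tab 16 mm to -y and meets the fixed tab at the end. Beside it bolts and rails reach 160 mm, near the gate 176 mm.
- gate_swing (a joint): Gate's angle, rad: 0 shut, grows as it swings out to the basket's -x (clockwise from above), stop 1.85. A spring closes it (0.05 N m shut, 0.28 at 1.5 rad). The detent, a sprung plunger by the hinge, is forced over between 0.45 and 0.95 rad (0.5 N m more, 4 N at the handle); let go past it, the gate falls back to half open or less. Its lower edge is 27 mm above the bench.
- gate: The mesh gate with its handle, 195 mm wide, top rail 160 mm high. Origin at the foot of the hinge axis, bench height; axes turn with the gate (y along it to the hinge, x inwards).
- gate_hinge (a point): A point on the gate's upright hinge axis, 190 mm above the bench; axes turn with the gate (y runs along the gate from the free edge to the hinge).
- gate_handle (a point): Squeeze handle on the gate's top rail. This point: midway between the outer faces of its two tabs when squeezed, 147 mm from the hinge axis, 190 mm high. Axes turn with the gate: y along it to the hinge (fingers close along y). Tabs 8 mm along y, 22 along x, tops 205 mm high; fixed tab's outer face at y +16 mm, moving tab's at -32 free, -16 squeezed. Rail and bolt below reach 174 mm.
- latch (a joint): Travel of the handle's catch (moving tab with bolt), m: 0 sprung out, its bolt through the keeper on the latch post; 0.016 fully squeezed. A spring pushes it out (4 N at first, 10 N squeezed) whenever let go; clear of the keeper from 0.013.
- latch_tab (a point): Middle of the handle's moving tab, 190 mm above the bench, 15 mm below its top.
- flange: Bystander: flat round steel ring 60 mm across, 14 mm thick.
- drilled_bar: Bystander: flat steel bar 100 x 34 x 10 mm with four holes.
- hammer: Bystander: hammer 300 mm long, left of the basket.
- spanner: Bystander: spanner 180 mm long, left in front of the robot.
- paste_tin: Bystander: round steel tin 72 mm across, 50 mm high, right of the basket; origin at its underside.
- wire_brush: Bystander: brush 200 mm long, far right of the basket.
There are look-alikes about, which are no part of the job. Leave any orange or yellow look-alike of the bracket alone.

How it is judged:
On the way, in this order (a step that is already met when the one before it is completed fails the run):
1. the bracket sits flat and square in the nest, let go and at rest (horizontal distance between bracket and nest below 0.005 m and z of bracket in the frame of nest between -0.0025 and 0.0025 m and angle between the x axis of bracket and the x axis of nest, either way round below 0.08 rad and angle between bracket's own z axis and vertical below 0.04 rad and contact force between the fingers and bracket below 0.1 N and linear speed of bracket below 0.02 m/s), for 0.3 s.
2. the safety bolt is pinched back, the gate still shut (value of joint safety_bolt above 0.0125 m and value of joint gate_swing below 0.08 rad and value of joint latch below 0.006 m), for 0.1 s.
3. the handle's catch is squeezed, the gate still shut (value of joint latch above 0.012 m and value of joint gate_swing below 0.15 rad and contact force between the fingers and gate above 1 N), for 0.05 s.
4. the gate is swung out past its detent by the squeezed handle (value of joint gate_swing above 1 rad and value of joint latch above 0.008 m and contact force between the fingers and gate above 1 N), for 0.05 s.
At the end, for the whole second after the job is handed in: The gripper squeezes the handle (over 2 N, catch over 10 mm in) and holds the gate still beyond 1.3 rad (75 degrees); safety bolt back 12.5 mm or more; bracket in the nest: within 5 mm of its middle, 2.5 mm in height, 0.08 rad in turn, 0.04 rad in tilt (value of joint gate_swing above 1.3 rad and velocity of joint gate_swing between -0.1 and 0.1 rad/s and value of joint latch above 0.01 m and contact force between the fingers and gate above 2 N and value of joint safety_bolt above 0.0125 m and horizontal distance between bracket and nest below 0.005 m and z of bracket in the frame of nest between -0.0025 and 0.0025 m and angle between the x axis of bracket and the x axis of nest, either way round below 0.08 rad and angle between bracket's own z axis and vertical below 0.04 rad); the arm keeps its last pose, push and grip.
It fails at once if the bracket is dropped or thrown into the tray (horizontal distance between bracket and nest below 0.05 m and z of bracket in the frame of nest below 0.06 m and linear speed of bracket above 0.6 m/s).
It fails at once if the gate is forced open against the safety bolt (value of joint gate_swing above 0.12 rad and value of joint safety_bolt below 0.01 m).
It fails at once if a bystander is pushed more than 30 mm from its place (distance of any of flange, drilled_bar, hammer, spanner, paste_tin, wire_brush from where it was at the start of the episode above 0.03 m).
It also fails if it takes over 72 s, if anything falls off the work surface, if the arm or the gripper's body presses on something with over 40 N, if the wrist force passes 120 N, or if a joint passes its speed limit or range.

## Working session

There is one attempt and no reset: what is moved stays moved. The work goes in short steps, Python scripts to look and compute and a tool call to move; the robot and the scene stay as the last step left them, time stands still between calls to the robot, and variables do not carry over. Pictures are saved under pics/ and viewed, at most 10 in all, crops included, and the job is handed in when it is done.

Besides the shell and the picture viewer there is one more tool, called as name([rows], argument=value, ...), one row to a line, values as JSON. send_rows: Moves the arm, as the interface text tells. Its arguments: {"type":"object","properties":{"moves":{"type":"array"},"squeeze":{"type":"number"}},"required":["moves"]}

```bash
mkdir -p pics; ls
python3 - <<'E'
from plant import arm
import cv2,numpy as np,pickle
s=arm.observe();print(s)
d={}
for n in("scene","side","wrist"):
    d[n]=arm.camera(n);cv2.imwrite(f"pics/{n}0.png",cv2.cvtColor(d[n]["image"],cv2.COLOR_RGB2BGR))
    print(n,{k:v for k,v in d[n].items() if k!="image"})
d["s"]=s
pickle.dump(d,open("d0.pkl","wb"))
E
```

```text
pics
{'t': 0.0, 'joints': array([-2.29617132e-05,  2.38767885e-01, -1.42776516e-02,  1.31920735e+00,
        4.02883683e-06,  1.57079743e+00]), 'qd': array([-0.00140707, -0.00055263, -0.00025872,  0.00139478,  0.00136831,
       -0.00017324]), 'tau': array([ 1.29771975e-03, -5.38790166e+01,  3.46437156e+01,  1.83730113e-02,
        1.69192181e-04,  6.54446694e-05]), 'tcp_pos': array([ 5.24820699e-01, -1.15133356e-05,  4.04075105e-01]), 'tcp_rot': array([ 7.07115102e-01,  7.07098085e-01, -5.13542791e-04, -5.16402866e-04]), 'force': array([ 0.83919651,  0.13553538, -0.20701434]), 'moment': array([ 0.04329554,  0.01794298, -0.03788205]), 'finger_force': 0.0, 'gripper_width': 0.08572971415550783}
scene {'intrinsics': array([[409.32435347,   0.        , 260.50443133],
       [  0.        , 409.32435347, 193.62520487],
       [  0.        ,   0.        ,   1.        ]]), 'rvec': array([ 2.25269709,  0.66999353, -0.29583272]), 'tvec': array([-0.41147998, -0.11852696,  1.4251713 ])}
side {'intrinsics': array([[377.7336828 ,   0.        , 255.10426522],
       [  0.        , 377.7336828 , 191.57053341],
       [  0.        ,   0.        ,   1.        ]]), 'rvec': array([ 2.09221485, -0.61974088,  0.31461481]), 'tvec': array([-0.48070838,  0.24912476,  1.00296809])}
wrist {'intrinsics': array([[303.50575653,   0.        , 253.30161642],
       [  0.        , 303.50575653, 191.30237559],
       [  0.        ,   0.        ,   1.        ]]), 'mount': array([[-2.70598334e-05, -9.59533833e-01, -2.81593365e-01,
         7.19928751e-02],
       [ 9.99999886e-01, -1.60373995e-04,  4.50381507e-04,
        -6.15797116e-05],
       [-4.77316546e-04, -2.81593320e-01,  9.59533727e-01,
         3.04476931e-02],
       [ 0.00000000e+00,  0.00000000e+00,  0.00000000e+00,
         1.00000000e+00]])}
```

Run:
```python
import cv2
for n in("scene","side"):
    im=cv2.imread(f"pics/{n}0.png");cv2.imwrite(f"pics/{n}0b.png",cv2.resize(im,(800,600),interpolation=cv2.INTER_CUBIC))
```

```text
(no output)
```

View pics/scene0b.png

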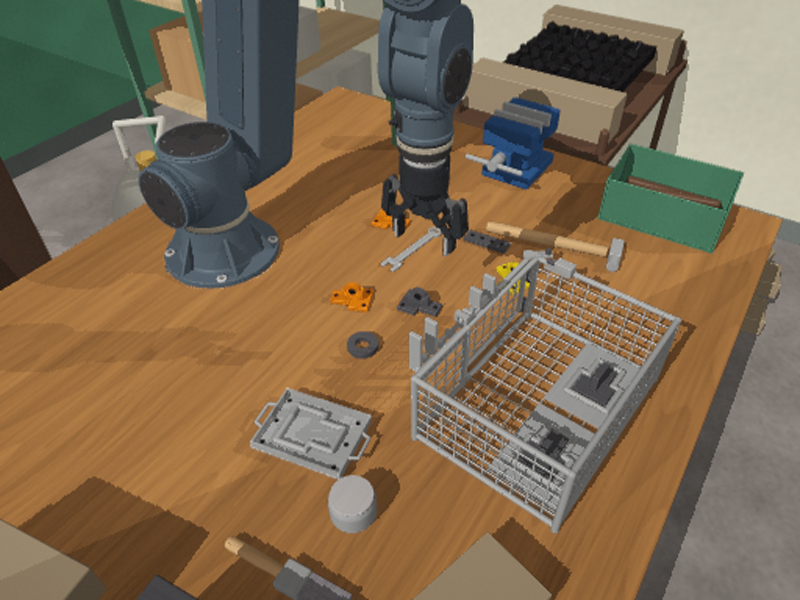

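View pics/side0b.png

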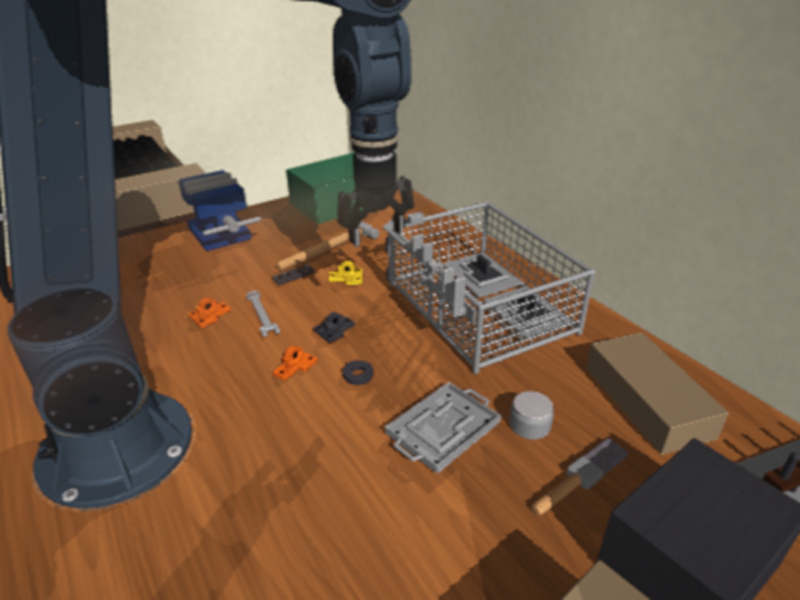

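Scene view (800‑px picture): the candidates for the bracket are the dark one at (420,302), orange ones at (385,218) and (353,297), a yellow one at (512,272), and dark ones inside the basket at (600,380) and (550,440). I choose (420,302), which is dark and lies free on the bench. The tray is at (312,432) and the gate tabs are at about (415,350) to (500,280). The side view agrees: bracket (333,326), tray (443,427).

```bash
cat > h.py <<'E'
import cv2,numpy as np,pickle
from scipy.spatial.transform import Rotation as R
def cam(c,s):
    """K, R, t world->camera"""
    if "mount" in c:
        T=np.eye(4);T[:3,:3]=R.from_quat(s["tcp_rot"]).as_matrix();T[:3,3]=s["tcp_pos"]
        M=np.linalg.inv(T@c["mount"]);return c["intrinsics"],M[:3,:3],M[:3,3]
    return c["intrinsics"],cv2.Rodrigues(c["rvec"])[0],c["tvec"]
def proj(C,p):
    K,Rm,t=C;q=(np.atleast_2d(p)@Rm.T+t)@K.T;return q[:,:2]/q[:,2:]
def plane(C,uv,z):
    K,Rm,t=C;o=-Rm.T@t;d=(np.c_[np.atleast_2d(uv),np.ones(len(np.atleast_2d(uv)))]@np.linalg.inv(K).T)@Rm
    return o+d*((z-o[2])/d[:,2:])
def tri(Cs,uvs):
    P=[K@np.c_[Rm,t] for K,Rm,t in Cs];A=[]
    for p,(u,v) in zip(P,uvs):A+=[u*p[2]-p[0],v*p[2]-p[1]]
    X=np.linalg.svd(np.array(A))[2][-1];return X[:3]/X[3]
E
python3 - <<'E'
from h import *
d=pickle.load(open("d0.pkl","rb"));s=d["s"]
S=cam(d["scene"],s);D=cam(d["side"],s)
f=lambda a:np.array(a)/1.5625
np.set_printoptions(precision=3,suppress=True)
print("bracket",plane(S,f([420,302]),.01),plane(D,f([333,326]),.01))
print("tray corners",plane(S,f([[290,388],[250,442],[345,475],[373,422]]),.026))
print("tray corners side",plane(D,f([[449,384],[386,429],[437,469],[499,421]]),.026))
print("basket rail scene",plane(S,f([[415,378],[537,260],[680,320],[572,470]]),.16))
print("basket rail side",plane(D,f([[475,306],[388,226],[490,206],[593,272]]),.16))
print("tabs side top",plane(D,f([[459,278],[437,265],[418,238],[405,230]]),.205))
print("tabs scene top",plane(S,f([[415,335],[431,320],[476,291],[490,276]]),.205))
print("bystand", plane(S,f([[363,345],[353,297],[352,490],[512,272]]),.01))
E
```

```text
bracket [[0.467 0.086 0.01 ]] [[0.461 0.088 0.01 ]]
tray corners [[ 0.403 -0.232  0.026]
 [ 0.422 -0.351  0.026]
 [ 0.586 -0.316  0.026]
 [ 0.565 -0.212  0.026]]
tray corners side [[ 0.547 -0.209  0.026]
 [ 0.392 -0.24   0.026]
 [ 0.415 -0.356  0.026]
 [ 0.563 -0.33   0.026]]
basket rail scene [[ 0.632 -0.189  0.16 ]
 [ 0.667  0.158  0.16 ]
 [ 0.925  0.145  0.16 ]
 [ 0.887 -0.208  0.16 ]]
basket rail side [[ 0.617 -0.185  0.16 ]
 [ 0.653  0.168  0.16 ]
 [ 0.908  0.121  0.16 ]
 [ 0.881 -0.221  0.16 ]]
tabs side top [[ 0.605 -0.15   0.205]
 [ 0.599 -0.092  0.205]
 [ 0.629  0.014  0.205]
 [ 0.626  0.058  0.205]]
tabs scene top [[ 0.607 -0.152  0.205]
 [ 0.611 -0.112  0.205]
 [ 0.637 -0.018  0.205]
 [ 0.638  0.026  0.205]]
bystand [[ 0.44  -0.07   0.01 ]
 [ 0.345  0.025  0.01 ]
 [ 0.604 -0.324  0.01 ]
 [ 0.58   0.269  0.01 ]]
```

The rows are not in the units I measure in: shifts go in shares of 0.8 m and turns go in shares of 2 rad. I convert before sending: -0.12 m / 0.8 = -0.15, -0.11 m / 0.8 = -0.1375.

send_rows([
  {"gripper": 1,"offset": [-0.0375,0,0],"twist": 0},
  {"gripper": 1,"offset": [-0.075,0,0],"twist": 0},
  {"gripper": 1,"offset": [-0.1125,0,0],"twist": 0},
  {"gripper": 1,"offset": [-0.1375,0,0],"twist": 0},
  {"gripper": 1,"offset": [-0.15,0,0],"twist": 0},
  {"gripper": 1,"offset": [-0.15,0,0],"twist": 0},
  {"gripper": 1,"offset": [-0.15,0,0],"twist": 0},
  {"gripper": 1,"offset": [-0.15,0,0],"twist": 0},
], squeeze=30)

```text
t: 0.95
tcp_pos: [0.525, -0.1191, 0.4047]
tcp_rot: [0.707, 0.707, 0.0, -0.0]
force: [0.2, 0.7, 0.4]
gripper_width: 0.0854
finger_force: 0.0
```

Run:
```python
from plant import arm
from h import *
s=arm.observe();c=arm.camera("wrist")
d=pickle.load(open("d0.pkl","rb"))
pickle.dump((s,c),open("w1.pkl","wb"))
print(s["tcp_pos"],s["t"])
W0=cam(d["wrist"],d["s"]);W1=cam(c,s)
a=cv2.cvtColor(d["wrist"]["image"],4);b=cv2.cvtColor(c["image"],4)
for n,p in dict(br=[.464,.087,.01],tray=[.487,-.28,.02],tab1=[.605,-.151,.205],tab2=[.605,-.1,.205],tab3=[.63,0,.205],tab4=[.63,.04,.205]).items(): print(n,proj(W0,p).round(),proj(W1,p).round())
cv2.imwrite("pics/w1.png",cv2.resize(b,(800,600),interpolation=cv2.INTER_CUBIC))
cv2.imwrite("pics/w0.png",cv2.resize(a,(800,600),interpolation=cv2.INTER_CUBIC))
```

```text
[ 0.52499333 -0.11910769  0.40466407] 0.95
br [[200.  88.]] [[194. -34.]]
tray [[227. 356.]] [[225. 284.]]
tab1 [[362. 416.]] [[380. 274.]]
tab2 [[369. 361.]] [[390. 197.]]
tab3 [[429. 227.]] [[467.   3.]]
tab4 [[441. 161.]] [[485. -97.]]
```

View pics/w1.png

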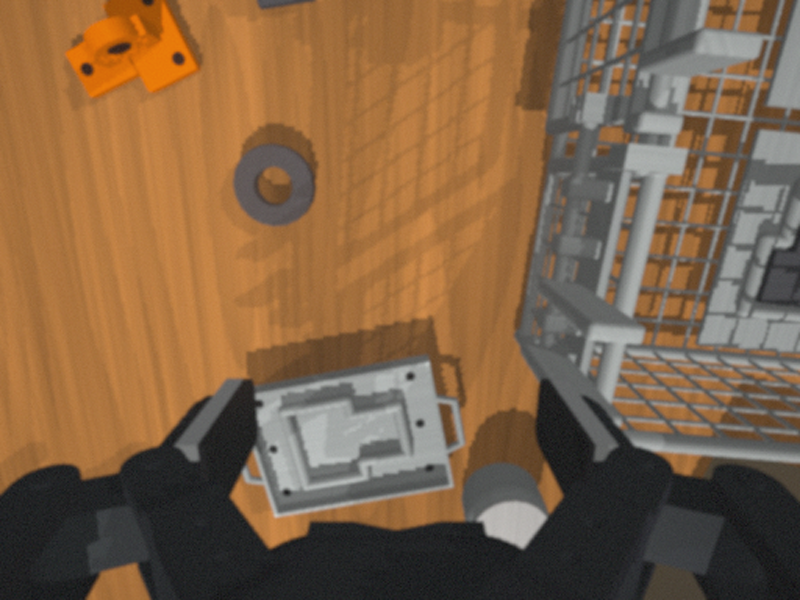

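Wrist view: tray rim corners are at about (255,388), (431,360), (452,488), (276,515), with the nest's head on the left and its tongue to the right (world +x). The ring is at (274,185), the orange bracket at (130,45), and the fixed-panel tabs at (590,310), (650,155) and (700,50).

Run:
```python
from h import *
d=pickle.load(open("d0.pkl","rb"));s1,c1=pickle.load(open("w1.pkl","rb"))
W0=cam(d["wrist"],d["s"]);W1=cam(c1,s1)
np.set_printoptions(precision=4,suppress=True)
p=plane(W1,np.array([[255,388],[431,360],[452,488],[276,515]])/1.5625,.026)
print(p,p.mean(0),np.linalg.norm(np.diff(p,axis=0),axis=1),[np.arctan2(*(p[j]-p[i])[1::-1]) for i,j in((0,1),(3,2))])
a=cv2.cvtColor(d["wrist"]["image"],4)
I=np.zeros((600,800,3),np.uint8)
I[:400,:400]=cv2.resize(a[30:150,140:260],(400,400),interpolation=3)
I[:,410:800]=cv2.resize(a[84:384,317:512],(390,600),interpolation=3)
cv2.imwrite("pics/comp0.png",I)
```

```text
[[ 0.4111 -0.2245  0.026 ]
 [ 0.5531 -0.1998  0.026 ]
 [ 0.5739 -0.3199  0.026 ]
 [ 0.4194 -0.3482  0.026 ]] [ 0.4894 -0.2731  0.026 ] [0.1441 0.1219 0.157 ] [np.float64(0.1720686093030971), np.float64(0.18091635848913704)]
```

View pics/comp0.png

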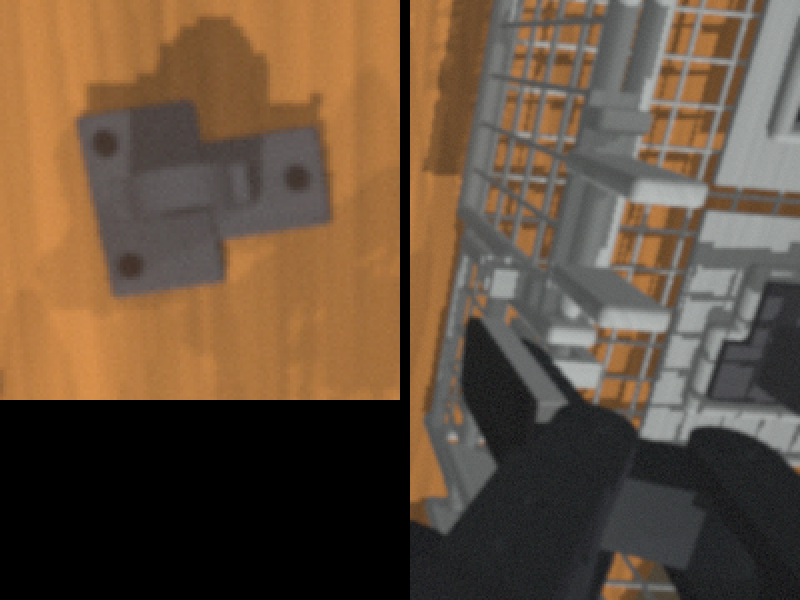

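Left crop: the bracket, with foot-top head corners at (80,118), (190,100), (222,280), (113,295) and tongue corners at (318,127), (330,220). It is dark, T-shaped and has a lug, so it is the right one. Right crop: handle tabs with top corners near (705,190) and (665,318). Next I take a closer look at the nest.

Converted, -0.19 m / 0.8 = -0.2375, -0.01 m / 0.8 = -0.0125.

send_rows([
  {"gripper": 1,"offset": [-0.0438,-0.0125,0.025],"twist": 0},
  {"gripper": 1,"offset": [-0.0875,-0.025,0.05],"twist": 0},
  {"gripper": 1,"offset": [-0.1313,-0.0375,0.075],"twist": 0},
  {"gripper": 1,"offset": [-0.175,-0.05,0.1],"twist": 0},
  {"gripper": 1,"offset": [-0.2188,-0.05,0.125],"twist": 0},
  {"gripper": 1,"offset": [-0.2375,-0.05,0.125],"twist": 0},
  {"gripper": 1,"offset": [-0.2375,-0.05,0.125],"twist": 0},
  {"gripper": 1,"offset": [-0.2375,-0.05,0.125],"twist": 0},
])

```text
t: 1.8
tcp_pos: [0.4853, -0.3093, 0.3053]
tcp_rot: [0.707, 0.707, 0.0, 0.0]
force: [-0.2, 0.2, 0.2]
gripper_width: 0.0854
finger_force: 0.0
```

Run:
```python
from plant import arm
from h import *
s=arm.observe();c=arm.camera("wrist")
pickle.dump((s,c),open("w2.pkl","wb"))
d=pickle.load(open("d0.pkl","rb"))
W=cam(c,s);q=proj(W,[.486,-.274,.026])[0];print(s["tcp_pos"],q)
x,y=(q-[100,75]).astype(int);x=max(0,x);y=max(0,y);print(x,y)
b=cv2.cvtColor(c["image"],4)[y:y+150,x:x+200]
cv2.imwrite("pics/w2c.png",cv2.resize(b,None,fx=4,fy=4,interpolation=3))
# bracket fit
from scipy.optimize import least_squares
W0=cam(d["wrist"],d["s"])
uv=np.array([[80,118],[190,100],[222,280],[113,295],[318,127],[330,220]])/3.3333+[139.65,29.65]
m=np.array([[-35,30],[5,30],[5,-30],[-35,-30],[45,16],[45,-16]])/1e3
def f(p,z=.01):
    c,s_=np.cos(p[2]),np.sin(p[2]);P=np.c_[m@[[c,s_],[-s_,c]]+p[:2],np.full(6,z)];return (proj(W0,P)-uv).ravel()
r=least_squares(f,[.464,.087,.15]);print("bracket",r.x,r.fun.reshape(-1,2).round(1))
```

```text
[ 0.48534996 -0.30934399  0.30531543] [253.89913849 148.80931798]
153 73
bracket [0.46153431 0.08764498 0.13696354] [[-1.7 -0.9]
 [ 0.7 -0.8]
 [ 0.8  0.6]
 [-0.3  0.9]
 [-0.1 -0.7]
 [ 0.6  1.2]]
```

View pics/w2c.png

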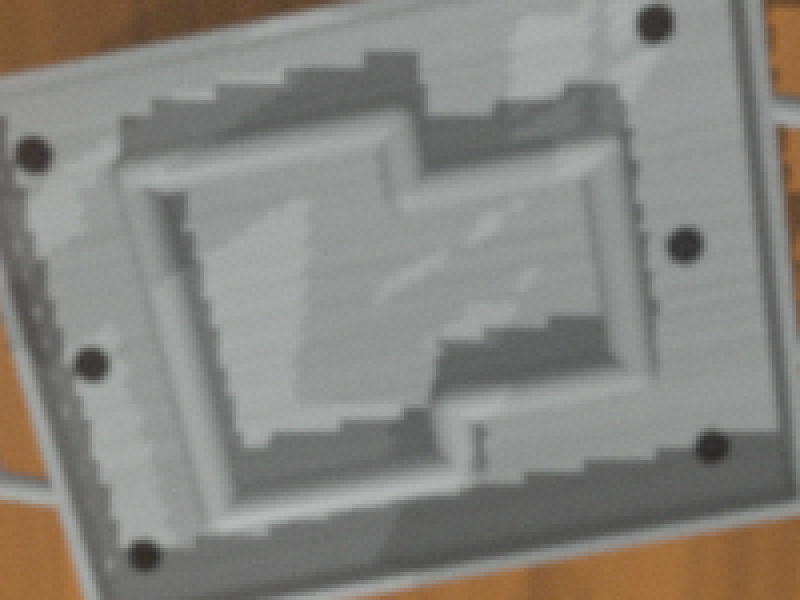

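The nest's bar is clear in the crop. Its centreline corners are at about (142,178), (397,128), (408,195), (605,155), (632,365), (452,402), (455,468) and (218,512).

Run:
```python
from h import *
from scipy.optimize import least_squares
np.set_printoptions(precision=4,suppress=True)
s,c=pickle.load(open("w2.pkl","rb"));W=cam(c,s);d=pickle.load(open("d0.pkl","rb"));s1,c1=pickle.load(open("w1.pkl","rb"))
m=np.array([[-42,37],[12,37],[12,23],[52,23],[52,-23],[12,-23],[12,-37],[-42,-37]])/1e3
uv=np.array([[142,178],[397,128],[408,195],[605,155],[632,365],[452,402],[455,468],[218,512]])/4+[152.6,72.6]
def P(p,m,z):
    a=p[2];return np.c_[m@[[np.cos(a),np.sin(a)],[-np.sin(a),np.cos(a)]]+p[:2],np.full(len(m),z)]
r=least_squares(lambda p:(proj(W,P(p,m,p[3]))-uv).ravel(),[.48,-.27,.17,.021]);print(r.x,r.fun.reshape(-1,2).round(1))
r=least_squares(lambda p:(proj(W,P(p,m,.021))-uv).ravel(),[.48,-.27,.17]);print(r.x)
# tray rim from w1 & scene & side corners in nest frame: tray centre +5mm x
t=np.array([[85,60],[85,-60],[-75,-60]])/1e3
print(proj(cam(c1,s1),P(r.x,t,.026))*1.5625,"seen 431,360 452,488 276,515")
q=np.array([[-75,60],[-75,-60],[85,-60],[85,60]])/1e3
print(proj(cam(d["scene"],s),P(r.x,q,.026))*1.5625);print(proj(cam(d["side"],s),P(r.x,q,.026))*1.5625)
n=np.array([[-47,42],[-47,-42],[57,-28],[57,28]])/1e3
x,y=proj(cam(c1,s1),P(r.x,n,.022)).T*1.5625;print(np.c_[x,y])
```

```text
[ 0.4795 -0.2771  0.1914  0.0167] [[-0.5 -0.5]
 [-0.1 -0.9]
 [ 0.3 -0.4]
 [-1.2  0.1]
 [-0.2  1.6]
 [-0.7  0.9]
 [ 1.4 -0.4]
 [ 1.2 -0.4]]
[ 0.4794 -0.2765  0.1916]
[[428.8917 361.9054]
 [452.4727 487.3573]
 [273.6225 516.4612]] seen 431,360 452,488 276,515
[[286.3828 385.8542]
 [248.6606 440.0474]
 [337.6698 473.0408]
 [370.264  414.0872]]
[[384.528  425.3551]
 [436.1142 465.6469]
 [499.8509 414.3927]
 [448.3253 380.8577]]
[[275.4426 407.4027]
 [300.2639 491.4469]
 [413.8848 458.4948]
 [401.7544 400.9276]]
```

Converted, 0.373 m / 0.8 = 0.4663, 0.324 m / 0.8 = 0.405, -1.192 rad / 2 = -0.596.

send_rows([
  {"gripper": 1,"offset": [0.0375,-0.0038,0],"twist": -0.0745},
  {"gripper": 1,"offset": [0.0988,-0.0075,0],"twist": -0.149},
  {"gripper": 1,"offset": [0.16,-0.0113,0],"twist": -0.2235},
  {"gripper": 1,"offset": [0.2213,-0.015,0],"twist": -0.298},
  {"gripper": 1,"offset": [0.2825,-0.0188,0],"twist": -0.3725},
  {"gripper": 1,"offset": [0.3438,-0.0225,0],"twist": -0.447},
  {"gripper": 1,"offset": [0.405,-0.0263,0],"twist": -0.5215},
  {"gripper": 1,"offset": [0.4663,-0.03,0],"twist": -0.596},
])

```text
t: 2.65
tcp_pos: [0.4599, 0.0661, 0.3058]
tcp_rot: [0.184, 0.983, 0.0, 0.001]
force: [0.5, 0.7, -0.4]
gripper_width: 0.085
finger_force: 0.0
```

```bash
cat >> h.py <<'E'
def need(s,pos,yang):
    """tool-frame offset and twist to bring TCP to pos, tool y at world angle yang (mod pi not applied)"""
    Rm=R.from_quat(s["tcp_rot"]).as_matrix();o=Rm.T@(np.array(pos)-s["tcp_pos"])
    a=np.arctan2(Rm[1,1],Rm[0,1]);tw=-(yang-a);return o.round(4),round((tw+np.pi)%(2*np.pi)-np.pi,4)
E
python3 - <<'E'
from plant import arm
from h import *
s=arm.observe();print(s["joints"],need(s,[.4615,.0876,.190],np.pi/2+.137))
E
```

```text
[ 1.42637392e-01  1.92830561e-01 -3.37562810e-01  1.03851117e+00
  2.18210228e-04  5.13514249e-01] (array([0.0065, 0.0205, 0.1158]), np.float64(-0.5079))
```

Converted, 0.05 m / 0.8 = 0.0625, 0.04 m / 0.8 = 0.05, -0.51 rad / 2 = -0.255.

send_rows([
  {"gripper": 1,"offset": [0.0075,0.025,0.0125],"twist": -0.07},
  {"gripper": 1,"offset": [0.0075,0.025,0.0375],"twist": -0.14},
  {"gripper": 1,"offset": [0.0075,0.025,0.05],"twist": -0.21},
  {"gripper": 1,"offset": [0.0075,0.025,0.0625],"twist": -0.255},
  {"gripper": 1,"offset": [0.0075,0.025,0.0625],"twist": -0.255},
  {"gripper": 1,"offset": [0.0075,0.025,0.0625],"twist": -0.255},
  {"gripper": 1,"offset": [0.0075,0.025,0.0625],"twist": -0.255},
  {"gripper": 1,"offset": [0.0075,0.025,0.0625],"twist": -0.255},
])

```text
t: 3.45
tcp_pos: [0.4629, 0.084, 0.2554]
tcp_rot: [-0.065, 0.998, 0.0, 0.001]
force: [0.2, -0.6, 0.5]
gripper_width: 0.0856
finger_force: 0.0
```

Run:
```python
from plant import arm
from h import *
s=arm.observe();c=arm.camera("wrist");print(s["joints"],need(s,[.4615,.0876,.190],np.pi/2+.137))
pickle.dump((s,c),open("w3.pkl","wb"))
W=cam(c,s)
q=proj(W,[.4615,.0876,.03])[0];x,y=(q-[100,75]).astype(int);x=max(0,x);y=max(0,y);print(q,x,y)
cv2.imwrite("pics/w3c.png",cv2.resize(cv2.cvtColor(c["image"],4)[y:y+150,x:x+200],None,fx=4,fy=4,interpolation=3))
m=np.array([[-35,30,10],[5,30,10],[5,-30,10],[-35,-30,10],[45,16,10],[45,-16,10],[-22,6,45],[-22,-6,45],[22,-6,45],[22,6,45]])/1e3
print((proj(W,m@R.from_euler('z',.137).as_matrix().T+[.4615,.0876,0])-[x,y])*4)
```

```text
[ 1.79436477e-01  2.49237667e-01 -4.07809041e-01  9.12617879e-01
  9.67272156e-05  4.93558347e-02] (array([0.001 , 0.0038, 0.0654]), np.float64(-0.0069))
[258.2570073  209.74193115] 158 134
[[567.20222559  78.32275357]
 [559.40308767 290.48991278]
 [239.323885   292.67140835]
 [230.31429133  80.69152652]
 [481.19254216 482.9591142 ]
 [318.59623867 484.0355264 ]
 [441.39214379 201.17557894]
 [363.21417917 201.71557017]
 [366.21047569 461.02221154]
 [439.47768054 460.53547885]]
```

View pics/w3c.png

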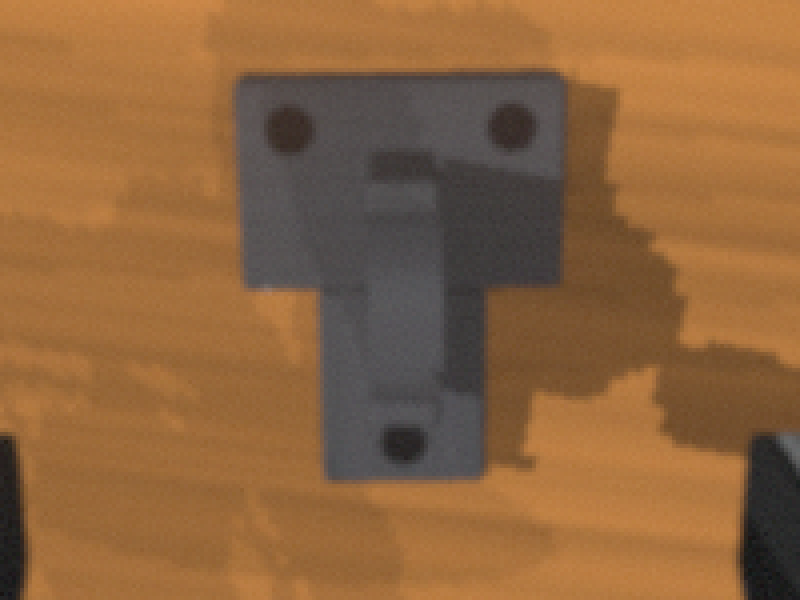

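The crop matches the prediction to about 1 px: head corners (565,75), (237,75) and tongue end (485,478), (327,480). I descend and pinch the lug.

Converted, 0.066 m / 0.8 = 0.0825, 0.055 m / 0.8 = 0.0688, -0.007 rad / 2 = -0.0035.

send_rows([
  {"gripper": 1,"offset": [0.0025,0.005,0.0375],"twist": -0.0035},
  {"gripper": 1,"offset": [0.0025,0.0063,0.0688],"twist": -0.0035},
  {"gripper": 1,"offset": [0.0025,0.0063,0.0825],"twist": -0.0035},
  {"gripper": 1,"offset": [0.0025,0.0063,0.0825],"twist": -0.0035},
  {"gripper": 1,"offset": [0.0025,0.0063,0.0825],"twist": -0.0035},
  {"gripper": -1,"offset": [0.0025,0.0063,0.0825],"twist": -0.0035},
  {"gripper": -1,"offset": [0.0025,0.0063,0.0825],"twist": -0.0035},
  {"gripper": -1,"offset": [0.0025,0.0063,0.0825],"twist": -0.0035},
], squeeze=50)

```text
t: 4.3
tcp_pos: [0.4604, 0.0885, 0.1893]
tcp_rot: [-0.069, 0.998, 0.0, 0.001]
force: [0.4, -1.4, 0.4]
gripper_width: 0.044
finger_force: 0.0
```

send_rows([
  {"gripper": -1,"offset": [0,0,0],"twist": 0},
  {"gripper": -1,"offset": [0,0,0],"twist": 0},
  {"gripper": -1,"offset": [0,0,0],"twist": 0},
  {"gripper": -1,"offset": [0,0,0],"twist": 0},
  {"gripper": -1,"offset": [0,0,0],"twist": 0},
  {"gripper": -1,"offset": [0,0,0],"twist": 0},
  {"gripper": -1,"offset": [0,0,0],"twist": 0},
  {"gripper": -1,"offset": [0,0,0],"twist": 0},
])

```text
t: 5.1
tcp_pos: [0.4602, 0.0885, 0.189]
tcp_rot: [-0.069, 0.998, -0.0, 0.0]
force: [-0.8, -2.0, 5.8]
gripper_width: 0.0112
finger_force: 49.7
```

Run:
```python
from plant import arm
from h import *
s=arm.observe();print(s["tcp_pos"],R.from_quat(s["tcp_rot"]).as_matrix(),need(s,[.4608,.0883,.190],np.pi/2+.137),s["finger_force"],s["force"])
# target for placing: bracket offset in tool frame kept
Rm=R.from_quat(s["tcp_rot"]).as_matrix()
a=np.arctan2(Rm[1,1],Rm[0,1]);print("tool yaw",a-np.pi/2)
off=np.array([.4608,.0883,0])-s["tcp_pos"]
o=R.from_euler('z',-.137).apply(off);print("bracket rel TCP in bracket axes",o)
t=np.array([.4794,-.2768,.014])-R.from_euler('z',.1915).apply(o);print("place tcp",t)
print(need(s,t,a+.1915-.137))
```

```text
[0.46024974 0.08846932 0.18901798] [[-9.90475356e-01 -1.37689367e-01  4.55508496e-04]
 [-1.37689419e-01  9.90475450e-01 -8.44747230e-05]
 [-4.39538711e-04 -1.46388832e-04 -9.99999893e-01]] (array([-0.0005, -0.0002, -0.001 ]), np.float64(0.0011)) 49.72610503435135 [-0.82137344 -2.04159537  5.79520856]
tool yaw 0.13812818376355085
bracket rel TCP in bracket axes [ 0.00052198 -0.00024288 -0.18901798]
place tcp [ 0.47884134 -0.2766609   0.20301798]
(array([ 0.0319, -0.3642, -0.014 ]), np.float64(-0.0545))
```

Converted, -0.285 m / 0.8 = -0.3563, -0.08 m / 0.8 = -0.1, -0.05 rad / 2 = -0.025.

send_rows([
  {"gripper": -1,"offset": [0,0,-0.0375],"twist": 0},
  {"gripper": -1,"offset": [0.0025,-0.025,-0.075],"twist": -0.005},
  {"gripper": -1,"offset": [0.0063,-0.075,-0.1],"twist": -0.01},
  {"gripper": -1,"offset": [0.0125,-0.1313,-0.1],"twist": -0.015},
  {"gripper": -1,"offset": [0.0175,-0.1875,-0.1],"twist": -0.02},
  {"gripper": -1,"offset": [0.0225,-0.2438,-0.1],"twist": -0.025},
  {"gripper": -1,"offset": [0.0275,-0.3,-0.1],"twist": -0.027},
  {"gripper": -1,"offset": [0.0325,-0.3563,-0.1],"twist": -0.027},
])

```text
t: 5.9
tcp_pos: [0.473, -0.1991, 0.2681]
tcp_rot: [-0.096, 0.995, 0.0, -0.001]
force: [0.4, 1.3, -4.9]
gripper_width: 0.0114
finger_force: 50.1
```

Converted, -0.079 m / 0.8 = -0.0988, -0.075 m / 0.8 = -0.0938.

send_rows([
  {"gripper": -1,"offset": [0.0038,-0.0438,0],"twist": 0},
  {"gripper": -1,"offset": [0.0063,-0.075,0],"twist": 0},
  {"gripper": -1,"offset": [0.0075,-0.0938,0],"twist": 0},
  {"gripper": -1,"offset": [0.0075,-0.0988,0],"twist": 0},
  {"gripper": -1,"offset": [0.0075,-0.0988,0],"twist": 0},
  {"gripper": -1,"offset": [0.0075,-0.0988,0],"twist": 0},
  {"gripper": -1,"offset": [0.0075,-0.0988,0],"twist": 0},
  {"gripper": -1,"offset": [0.0075,-0.0988,0],"twist": 0},
])

```text
t: 6.7
tcp_pos: [0.4829, -0.2752, 0.2688]
tcp_rot: [-0.097, 0.995, 0.0, -0.0]
force: [-0.3, 0.0, -5.5]
gripper_width: 0.0111
finger_force: 50.3
```

```bash
cat > pl.py <<'E'
from plant import arm
from h import *
np.set_printoptions(precision=4,suppress=True)
s=arm.observe();print(s["t"],s["tcp_pos"],s["force"],s["gripper_width"],s["finger_force"],need(s,[.4788,-.2767,.203],np.pi/2+.1926))
E
python3 pl.py
```

```text
6.7 [ 0.4829 -0.2752  0.2688] [-0.2674  0.0174 -5.5475] 0.011149984933015274 50.25287210941315 (array([ 0.0043, -0.0007,  0.0658]), np.float64(0.0008))
```

Converted, 0.053 m / 0.8 = 0.0663, -0.0007 m / 0.8 = -0.0009.

send_rows([
  {"gripper": -1,"offset": [0.0056,-0.0009,0.0188],"twist": 0},
  {"gripper": -1,"offset": [0.0056,-0.0009,0.0375],"twist": 0},
  {"gripper": -1,"offset": [0.0056,-0.0009,0.0563],"twist": 0},
  {"gripper": -1,"offset": [0.0056,-0.0009,0.0663],"twist": 0},
  {"gripper": -1,"offset": [0.0056,-0.0009,0.0663],"twist": 0},
  {"gripper": -1,"offset": [0.0056,-0.0009,0.0663],"twist": 0},
  {"gripper": -1,"offset": [0.0056,-0.0009,0.0663],"twist": 0},
  {"gripper": -1,"offset": [0.0056,-0.0009,0.0663],"twist": 0},
])

```text
t: 7.5
tcp_pos: [0.4788, -0.2777, 0.2164]
tcp_rot: [-0.096, 0.995, -0.0, 0.0]
force: [-0.2, 0.2, -4.9]
gripper_width: 0.0111
finger_force: 50.0
```

```bash
python3 pl.py
```

```text
7.5 [ 0.4788 -0.2777  0.2164] [-0.1858  0.177  -4.9385] 0.01111493325436288 50.04474341869354 (array([-0.0002,  0.001 ,  0.0134]), np.float64(-0.0004))
```

Converted, 0.012 m / 0.8 = 0.015, 0.001 m / 0.8 = 0.0013.

send_rows([
  {"gripper": -1,"offset": [0,0.0013,0.0025],"twist": 0},
  {"gripper": -1,"offset": [0,0.0013,0.005],"twist": 0},
  {"gripper": -1,"offset": [0,0.0013,0.0075],"twist": 0},
  {"gripper": -1,"offset": [0,0.0013,0.01],"twist": 0},
  {"gripper": -1,"offset": [0,0.0013,0.0125],"twist": 0},
  {"gripper": -1,"offset": [0,0.0013,0.0138],"twist": 0},
  {"gripper": -1,"offset": [0,0.0013,0.015],"twist": 0},
  {"gripper": -1,"offset": [0,0.0013,0.015],"twist": 0},
])

```text
t: 8.3
tcp_pos: [0.4783, -0.2766, 0.2035]
tcp_rot: [-0.096, 0.995, 0.0, -0.0]
force: [-0.0, 0.1, -4.0]
gripper_width: 0.0108
finger_force: 50.2
```

```bash
python3 pl.py
```

```text
8.3 [ 0.4783 -0.2766  0.2035] [-0.0464  0.113  -4.0159] 0.010790127602667602 50.17982259392738 (array([-0.0004, -0.0002,  0.0005]), np.float64(-0.0004))
```

Converted, 0.001 m / 0.8 = 0.0013, 0.0005 m / 0.8 = 0.0006.

send_rows([
  {"gripper": -1,"offset": [0,0,0.0006],"twist": 0},
  {"gripper": -1,"offset": [0,0,0.0013],"twist": 0},
  {"gripper": -1,"offset": [0,0,0.0013],"twist": 0},
  {"gripper": -1,"offset": [0,0,0.0013],"twist": 0},
  {"gripper": -0.6,"offset": [0,0,0.0013],"twist": 0},
  {"gripper": -0.3,"offset": [0,0,0.0013],"twist": 0},
  {"gripper": 0,"offset": [0,0,0.0013],"twist": 0},
  {"gripper": 0,"offset": [0,0,0.0013],"twist": 0},
])

```text
t: 9.1
tcp_pos: [0.4785, -0.2767, 0.2028]
tcp_rot: [-0.096, 0.995, -0.0, 0.0]
force: [0.3, 0.3, 0.2]
gripper_width: 0.0427
finger_force: 0.0
```

Converted, -0.15 m / 0.8 = -0.1875, -0.12 m / 0.8 = -0.15.

send_rows([
  {"gripper": 0.2,"offset": [0,0,-0.0125],"twist": 0},
  {"gripper": 0.2,"offset": [0,0,-0.05],"twist": 0},
  {"gripper": 0.2,"offset": [0,0,-0.1],"twist": 0},
  {"gripper": 0.5,"offset": [0,0,-0.15],"twist": 0},
  {"gripper": 1,"offset": [0.0375,0,-0.1875],"twist": 0},
  {"gripper": 1,"offset": [0.0625,0,-0.1875],"twist": 0},
  {"gripper": 1,"offset": [0.0625,0,-0.1875],"twist": 0},
  {"gripper": 1,"offset": [0.0625,0,-0.1875],"twist": 0},
])

```text
t: 9.9
tcp_pos: [0.4292, -0.2862, 0.3533]
tcp_rot: [-0.096, 0.995, -0.0, 0.0]
force: [0.1, -0.0, 0.4]
gripper_width: 0.0853
finger_force: 0.0
```

Run:
```python
from plant import arm
from h import *
np.set_printoptions(precision=4,suppress=True)
s=arm.observe();c=arm.camera("wrist");sc=arm.camera("scene");sd=arm.camera("side")
pickle.dump((s,c,sc,sd),open("w4.pkl","wb"))
W=cam(c,s);print(s["tcp_pos"],s["t"])
q=proj(W,[.4794,-.2768,.02])[0];x,y=(q-[70,75]).astype(int);x=max(0,x);y=max(0,y);print(q,x,y)
m=np.array([[-35,30,10],[5,30,10],[5,-30,10],[-35,-30,10],[45,16,10],[45,-16,10]])/1e3
print((proj(W,m@R.from_euler('z',.1915).as_matrix().T+[.4794,-.2768,.014])-[x,y])*3)
I=np.zeros((600,800,3),np.uint8)
a=cv2.resize(cv2.cvtColor(c["image"],4)[y:y+150,x:x+140],None,fx=3,fy=3,interpolation=3);I[:a.shape[0],:a.shape[1]]=a
# tabs from scene view
S=cam(sc,s);q=proj(S,[.62,-.05,.19])[0];u,v=(q-[60,65]).astype(int);print("scene crop",u,v)
a=cv2.resize(cv2.cvtColor(sc["image"],4)[v:v+120,u:u+120],(360,360),interpolation=3);I[:360,430:790]=a
S=cam(sd,s);q=proj(S,[.62,-.05,.19])[0];u,v=(q-[50,35]).astype(int);print("side crop",u,v)
a=cv2.resize(cv2.cvtColor(sd["image"],4)[v:v+78,u:u+120],(360,234),interpolation=3);I[364:598,430:790]=a
cv2.imwrite("pics/comp4.png",I)
```

```text
[ 0.4292 -0.2862  0.3533] 9.9
[252.8267 221.0606] 182 146
[[300.1282 134.2991]
 [297.1069 242.5705]
 [127.8349 242.5851]
 [124.6899 134.3141]
 [256.135  343.4925]
 [168.922  343.5001]]
scene crop 232 130
side crop 227 130
```

View pics/comp4.png

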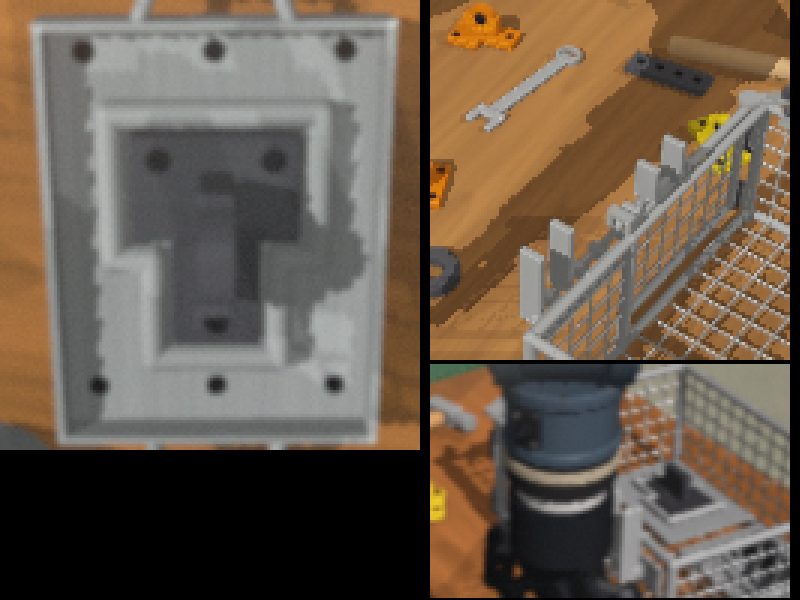

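The left crop shows the bracket sitting squarely inside the bar, head (118–305, 130) and tongue end (168–265, 345). The scene crop shows the tabs: fixed (532,285), safety (562,250), latch (648,185) and handle fixed (674,160). Next I measure the tabs from two wrist poses.

Run:
```python
from h import *
s=pickle.load(open("w4.pkl","rb"))[0]
print(need(s,[.53,-.10,.40],np.pi/2-.1))
```

```text
(array([-0.1344,  0.1636, -0.0467]), np.float64(0.2914))
```

Converted, 0.164 m / 0.8 = 0.205, -0.134 m / 0.8 = -0.1675, 0.29 rad / 2 = 0.145.

send_rows([
  {"gripper": 1,"offset": [-0.025,0.0313,-0.025],"twist": 0.035},
  {"gripper": 1,"offset": [-0.0625,0.075,-0.05],"twist": 0.07},
  {"gripper": 1,"offset": [-0.1,0.1188,-0.0588],"twist": 0.105},
  {"gripper": 1,"offset": [-0.1375,0.1625,-0.0588],"twist": 0.145},
  {"gripper": 1,"offset": [-0.1675,0.205,-0.0588],"twist": 0.145},
  {"gripper": 1,"offset": [-0.1675,0.205,-0.0588],"twist": 0.145},
  {"gripper": 1,"offset": [-0.1675,0.205,-0.0588],"twist": 0.145},
  {"gripper": 1,"offset": [-0.1675,0.205,-0.0588],"twist": 0.145},
])

```text
t: 10.85
tcp_pos: [0.5295, -0.0999, 0.3992]
tcp_rot: [0.049, 0.999, -0.0, -0.001]
force: [0.0, 0.1, 0.5]
gripper_width: 0.085
finger_force: 0.0
```

Run:
```python
from plant import arm
from h import *
s=arm.observe();c=arm.camera("wrist");pickle.dump((s,c),open("w5.pkl","wb"));print(s["tcp_pos"])
```

```text
[ 0.52953749 -0.09985266  0.39919731]
```

Converted, 0.11 m / 0.8 = 0.1375, 0.09 m / 0.8 = 0.1125.

send_rows([
  {"gripper": 1,"offset": [0,0.0375,0],"twist": 0},
  {"gripper": 1,"offset": [0,0.075,0],"twist": 0},
  {"gripper": 1,"offset": [0,0.1125,0],"twist": 0},
  {"gripper": 1,"offset": [0,0.1375,0],"twist": 0},
  {"gripper": 1,"offset": [0,0.1375,0],"twist": 0},
  {"gripper": 1,"offset": [0,0.1375,0],"twist": 0},
  {"gripper": 1,"offset": [0,0.1375,0],"twist": 0},
  {"gripper": 1,"offset": [0,0.1375,0],"twist": 0},
])

```text
t: 11.7
tcp_pos: [0.5402, 0.0087, 0.3997]
tcp_rot: [0.05, 0.999, -0.0, -0.0]
force: [0.4, -0.3, 0.1]
gripper_width: 0.0855
finger_force: 0.0
```

Run:
```python
from plant import arm
from h import *
s=arm.observe();c=arm.camera("wrist");pickle.dump((s,c),open("w6.pkl","wb"));print(s["tcp_pos"])
I=[]
for n in "56":
    s,c=pickle.load(open(f"w{n}.pkl","rb"))
    print(proj(cam(c,s),np.array([[.605,-.15,.205],[.61,-.1,.205],[.63,0,.205],[.63,.04,.205],[.655,.155,.16]])).round())
    I.append(cv2.resize(cv2.cvtColor(c["image"],4)[:190,:],(800,297),interpolation=3))
cv2.imwrite("pics/w56.png",np.vstack(I))
```

```text
[0.54015846 0.00872466 0.39970594]
[[188. 343.]
 [265. 343.]
 [416. 355.]
 [477. 350.]
 [577. 321.]]
[[ 23. 342.]
 [100. 342.]
 [253. 354.]
 [313. 349.]
 [444. 320.]]
```

View pics/w56.png

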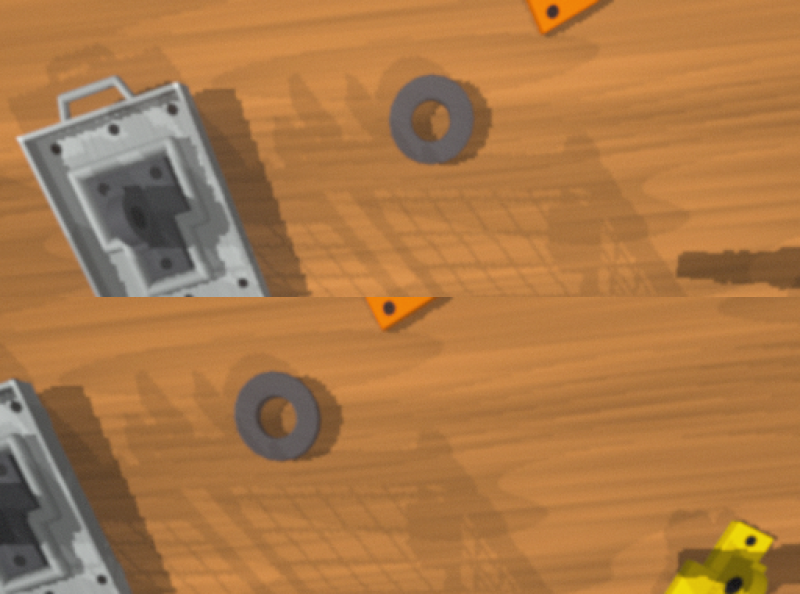

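The crop shows only the tray with the seated bracket and the ring at (432,120). The tabs are lower in the frame, so I move forward and repeat.

Converted, -0.07 m / 0.8 = -0.0875, -0.05 m / 0.8 = -0.0625.

send_rows([
  {"gripper": 1,"offset": [-0.025,0,-0.0125],"twist": 0},
  {"gripper": 1,"offset": [-0.0625,0,-0.025],"twist": 0},
  {"gripper": 1,"offset": [-0.0875,0,-0.025],"twist": 0},
  {"gripper": 1,"offset": [-0.0875,0,-0.025],"twist": 0},
  {"gripper": 1,"offset": [-0.0875,0,-0.025],"twist": 0},
  {"gripper": 1,"offset": [-0.0875,0,-0.025],"twist": 0},
  {"gripper": 1,"offset": [-0.0875,0,-0.025],"twist": 0},
  {"gripper": 1,"offset": [-0.0875,0,-0.025],"twist": 0},
])

```text
t: 12.55
tcp_pos: [0.6094, 0.0031, 0.42]
tcp_rot: [0.049, 0.999, 0.0, 0.0]
force: [0.4, 0.2, 0.8]
gripper_width: 0.0856
finger_force: 0.0
```

Run:
```python
from plant import arm
from h import *
s=arm.observe();c=arm.camera("wrist");pickle.dump((s,c),open("w7.pkl","wb"));print(s["tcp_pos"])
```

```text
[0.6093647  0.00305916 0.41998607]
```

Converted, -0.1 m / 0.8 = -0.125, -0.09 m / 0.8 = -0.1125.

send_rows([
  {"gripper": 1,"offset": [0,-0.0375,0],"twist": 0},
  {"gripper": 1,"offset": [0,-0.075,0],"twist": 0},
  {"gripper": 1,"offset": [0,-0.1125,0],"twist": 0},
  {"gripper": 1,"offset": [0,-0.125,0],"twist": 0},
  {"gripper": 1,"offset": [0,-0.125,0],"twist": 0},
  {"gripper": 1,"offset": [0,-0.125,0],"twist": 0},
  {"gripper": 1,"offset": [0,-0.125,0],"twist": 0},
  {"gripper": 1,"offset": [0,-0.125,0],"twist": 0},
])

```text
t: 13.4
tcp_pos: [0.6003, -0.0954, 0.4197]
tcp_rot: [0.048, 0.999, 0.0, -0.0]
force: [0.2, 1.0, 1.0]
gripper_width: 0.0854
finger_force: 0.0
```

Run:
```python
from plant import arm
from h import *
s=arm.observe();c=arm.camera("wrist");pickle.dump((s,c),open("w8.pkl","wb"));print(s["tcp_pos"])
I=[]
for n in "78":
    s,c=pickle.load(open(f"w{n}.pkl","rb"))
    print(proj(cam(c,s),np.array([[.605,-.15,.205],[.61,-.1,.205],[.63,0,.205],[.63,.04,.205],[.655,.155,.16]])).round())
    I.append(cv2.resize(cv2.cvtColor(c["image"],4)[110:300,:],(800,297),interpolation=3))
cv2.imwrite("pics/w78.png",np.vstack(I))
```

```text
[ 0.60027635 -0.09541972  0.41968512]
[[ 21. 232.]
 [ 97. 232.]
 [251. 246.]
 [311. 241.]
 [442. 232.]]
[[171. 231.]
 [247. 232.]
 [399. 246.]
 [460. 240.]
 [563. 232.]]
```

View pics/w78.png

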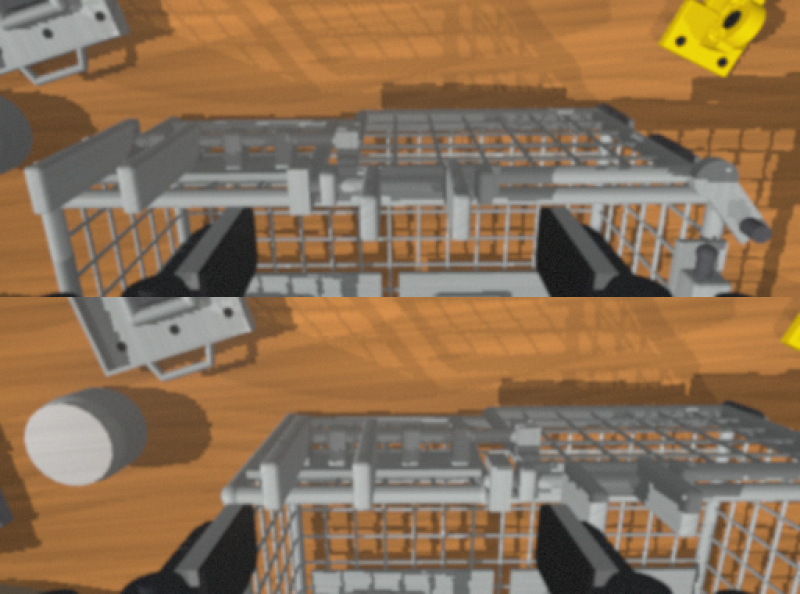

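Top crop: the tops of the safety tabs are at (36,190) fixed and (128,186) moving, the latch tab at about (370,213), the handle's fixed tab at about (459,213), and the hinge post top at (715,168). Bottom crop: the same tabs are at (270,487), (362,486), (590,508) and (684,510).

Run:
```python
from h import *
from scipy.optimize import least_squares
np.set_printoptions(precision=4,suppress=True)
C=[cam(c,s) for s,c in (pickle.load(open(f"w{n}.pkl","rb")) for n in "78")]
s,c,sc,sd=pickle.load(open("w4.pkl","rb"));S=cam(sc,s);D=cam(sd,s)
f=lambda u,v:np.array([u/1.5625-.3,v/1.5625+110-.3])
g=lambda u,v:np.array([(u-430)/3+232-.3,v/3+130-.3])
pts={"sfix":(f(36,190),f(270,190),g(532,250)),"smov":(f(128,186),f(362,189),g(562,222)),"lmov":(f(370,213),f(588,211),g(648,163)),"hfix":(f(459,213),f(682,213),g(674,138))}
X={}
for k,(a,b,e) in pts.items():
    X[k]=tri(C,[a,b]);Y=tri(C+[S],[a,b,e]);print(k,X[k],Y,"plane .205:",plane(C[0],a,.205)[0,:2],plane(C[1],b,.205)[0,:2],plane(S,e,.205)[0,:2])
```

```text
sfix [ 0.6048 -0.1489  0.205 ] [ 0.605  -0.1485  0.2053] plane .205: [ 0.6045 -0.1488] [ 0.605  -0.1489] [ 0.6053 -0.1479]
smov [ 0.6076 -0.1102  0.2046] [ 0.6081 -0.1097  0.205 ] plane .205: [ 0.6065 -0.1097] [ 0.6083 -0.1103] [ 0.6087 -0.1092]
lmov [ 0.6341 -0.011   0.1939] [ 0.6308 -0.0108  0.2022] plane .205: [ 0.6289 -0.0098] [ 0.6277 -0.0154] [ 0.6322 -0.011 ]
hfix [0.6362 0.0288 0.1983] [0.6345 0.0283 0.2031] plane .205: [0.6327 0.0282] [0.6326 0.0247] [0.6355 0.0288]
```

Run:
```python
from plant import arm
from h import *
s=arm.observe();print(s["t"],need(s,[.6065,-.137,.345],np.pi/2-.095))
```

```text
13.45 (array([-0.0102, -0.0407,  0.0746]), np.float64(-0.0016))
```

Converted, -0.041 m / 0.8 = -0.0513, -0.04 m / 0.8 = -0.05.

send_rows([
  {"gripper": 1,"offset": [-0.0125,-0.025,0],"twist": 0},
  {"gripper": 1,"offset": [-0.0125,-0.05,0],"twist": 0},
  {"gripper": 1,"offset": [-0.0125,-0.0513,0.0063],"twist": 0},
  {"gripper": 1,"offset": [-0.0125,-0.0513,0.0313],"twist": 0},
  {"gripper": 1,"offset": [-0.0125,-0.0513,0.05],"twist": 0},
  {"gripper": 1,"offset": [-0.0125,-0.0513,0.05],"twist": 0},
  {"gripper": 1,"offset": [-0.0125,-0.0513,0.05],"twist": 0},
  {"gripper": 1,"offset": [-0.0125,-0.0513,0.05],"twist": 0},
], squeeze=25)

```text
t: 14.25
tcp_pos: [0.6064, -0.1379, 0.3806]
tcp_rot: [0.049, 0.999, -0.0, 0.001]
force: [-0.3, -0.2, 0.1]
gripper_width: 0.0853
finger_force: 0.0
```

Run:
```python
from plant import arm
from h import *
s=arm.observe();print(s["t"],s["tcp_pos"],need(s,[.6065,-.137,.345],np.pi/2-.095))
```

```text
14.25 [ 0.60635842 -0.13787842  0.3806018 ] (array([-0.    ,  0.0009,  0.0356]), np.float64(-0.0024))
```

Converted, 0.036 m / 0.8 = 0.045, 0.001 m / 0.8 = 0.0013.

send_rows([
  {"gripper": 1,"offset": [0,0.0013,0.015],"twist": 0},
  {"gripper": 1,"offset": [0,0.0013,0.03],"twist": 0},
  {"gripper": 1,"offset": [0,0.0013,0.0425],"twist": 0},
  {"gripper": 1,"offset": [0,0.0013,0.045],"twist": 0},
  {"gripper": 1,"offset": [0,0.0013,0.045],"twist": 0},
  {"gripper": 0.6,"offset": [0,0.0013,0.045],"twist": 0},
  {"gripper": 0.4,"offset": [0,0.0013,0.045],"twist": 0},
  {"gripper": 0.2,"offset": [0,0.0013,0.045],"twist": 0},
])

```text
t: 15.05
tcp_pos: [0.6064, -0.1371, 0.3442]
tcp_rot: [0.049, 0.999, 0.0, 0.0]
force: [-0.5, 2.4, 1.9]
gripper_width: 0.0514
finger_force: 1.3
```

send_rows([
  {"gripper": 0,"offset": [0,0,0],"twist": 0},
  {"gripper": -0.2,"offset": [0,0,0],"twist": 0},
  {"gripper": -0.5,"offset": [0,0,0],"twist": 0},
  {"gripper": -0.6,"offset": [0,0,0],"twist": 0},
  {"gripper": -0.6,"offset": [0,0,0],"twist": 0},
  {"gripper": -0.6,"offset": [0,0,0],"twist": 0},
  {"gripper": -0.6,"offset": [0,0,0],"twist": 0},
  {"gripper": -0.6,"offset": [0,0,0],"twist": 0},
])

```text
t: 15.85
tcp_pos: [0.6063, -0.1373, 0.344]
tcp_rot: [0.049, 0.999, -0.0, 0.0]
force: [-0.3, 0.7, 5.1]
gripper_width: 0.0313
finger_force: 26.5
```

Converted, -0.07 m / 0.8 = -0.0875, -0.055 m / 0.8 = -0.0688.

send_rows([
  {"gripper": 0,"offset": [0,0,0],"twist": 0},
  {"gripper": 0.5,"offset": [0,0,0],"twist": 0},
  {"gripper": 1,"offset": [0,0,0],"twist": 0},
  {"gripper": 1,"offset": [0,0,0],"twist": 0},
  {"gripper": 1,"offset": [0,0,-0.0125],"twist": 0},
  {"gripper": 1,"offset": [0,0,-0.0375],"twist": 0},
  {"gripper": 1,"offset": [0,0,-0.0688],"twist": 0},
  {"gripper": 1,"offset": [0,0,-0.0875],"twist": 0},
], squeeze=60)

```text
t: 16.65
tcp_pos: [0.6063, -0.1373, 0.4163]
tcp_rot: [0.049, 0.999, -0.0, 0.001]
force: [0.3, -0.1, -1.0]
gripper_width: 0.085
finger_force: 0.0
```

Run:
```python
from plant import arm
from h import *
s=arm.observe();print(s["t"],s["tcp_pos"],need(s,[.6335,.0168,.349],np.pi/2-.095))
c=arm.camera("wrist");pickle.dump((s,c),open("w9.pkl","wb"))
```

```text
16.65 [ 0.60627369 -0.13729721  0.41628115] (array([-0.0119,  0.156 ,  0.0673]), np.float64(-0.0029))
```

send_rows([
  {"gripper": 1,"offset": [-0.005,0.0375,0],"twist": 0},
  {"gripper": 1,"offset": [-0.01,0.0938,0],"twist": 0},
  {"gripper": 1,"offset": [-0.015,0.15,0],"twist": 0},
  {"gripper": 1,"offset": [-0.015,0.1875,0],"twist": 0},
  {"gripper": 1,"offset": [-0.015,0.195,0.0125],"twist": 0},
  {"gripper": 1,"offset": [-0.015,0.195,0.0313],"twist": 0},
  {"gripper": 1,"offset": [-0.015,0.195,0.0438],"twist": 0},
  {"gripper": 1,"offset": [-0.015,0.195,0.0438],"twist": 0},
])

```text
t: 17.5
tcp_pos: [0.6329, 0.0162, 0.3769]
tcp_rot: [0.049, 0.999, -0.0, -0.002]
force: [-0.5, -1.3, -0.3]
gripper_width: 0.0854
finger_force: 0.0
```

Run:
```python
from plant import arm
from h import *
s=arm.observe();print(s["t"],s["tcp_pos"],need(s,[.6335,.0168,.349],np.pi/2-.095))
```

```text
17.5 [0.63291027 0.01620547 0.37688396] (array([-0.0006,  0.0007,  0.0279]), np.float64(-0.0034))
```

Converted, 0.031 m / 0.8 = 0.0388, 0.02 m / 0.8 = 0.025.

send_rows([
  {"gripper": 1,"offset": [-0.0006,0,0.0125],"twist": 0},
  {"gripper": 1,"offset": [-0.0006,0,0.025],"twist": 0},
  {"gripper": 1,"offset": [-0.0006,0,0.0388],"twist": 0},
  {"gripper": 1,"offset": [-0.0006,0,0.0388],"twist": 0},
  {"gripper": 1,"offset": [-0.0006,0,0.0388],"twist": 0},
  {"gripper": 0.6,"offset": [-0.0006,0,0.0388],"twist": 0},
  {"gripper": 0.3,"offset": [-0.0006,0,0.0388],"twist": 0},
  {"gripper": 0,"offset": [-0.0006,0,0.0388],"twist": 0},
])

```text
t: 18.3
tcp_pos: [0.634, 0.0161, 0.3484]
tcp_rot: [0.049, 0.999, -0.001, 0.001]
force: [-0.2, -7.0, 3.7]
gripper_width: 0.0443
finger_force: 3.6
```

send_rows([
  {"gripper": -0.3,"offset": [0,0,0],"twist": 0},
  {"gripper": -0.6,"offset": [0,0,0],"twist": 0},
  {"gripper": -0.8,"offset": [0,0,0],"twist": 0},
  {"gripper": -0.8,"offset": [0,0,0],"twist": 0},
  {"gripper": -0.8,"offset": [0,0,0],"twist": 0},
  {"gripper": -0.8,"offset": [0,0,0],"twist": 0},
  {"gripper": -0.8,"offset": [0,0,0],"twist": 0},
  {"gripper": -0.8,"offset": [0,0,0],"twist": 0},
])

```text
t: 19.1
tcp_pos: [0.634, 0.017, 0.349]
tcp_rot: [0.049, 0.999, 0.0, 0.001]
force: [-1.2, 0.3, 6.7]
gripper_width: 0.0306
finger_force: 61.0
```

Converted, 0.0599 m / 0.8 = 0.0749, 0.0504 m / 0.8 = 0.063, 0.42 rad / 2 = 0.21.

send_rows([
  {"gripper": -0.8,"offset": [0.0129,0.0005,0],"twist": 0.035},
  {"gripper": -0.8,"offset": [0.0256,0.0018,0],"twist": 0.07},
  {"gripper": -0.8,"offset": [0.0383,0.004,0],"twist": 0.105},
  {"gripper": -0.8,"offset": [0.0508,0.0071,0],"twist": 0.14},
  {"gripper": -0.8,"offset": [0.063,0.0111,0],"twist": 0.175},
  {"gripper": -0.8,"offset": [0.0749,0.016,0],"twist": 0.21},
  {"gripper": -0.8,"offset": [0.0749,0.016,0],"twist": 0.21},
  {"gripper": -0.8,"offset": [0.0749,0.016,0],"twist": 0.21},
])

```text
t: 19.9
tcp_pos: [0.5753, 0.0353, 0.349]
tcp_rot: [0.256, 0.967, -0.0, 0.001]
force: [-1.5, -1.9, 6.9]
gripper_width: 0.0312
finger_force: 60.8
```

```bash
cat > g.py <<'E'
from plant import arm
from h import *
np.set_printoptions(precision=4,suppress=True)
s=arm.observe();Rm=R.from_quat(s["tcp_rot"]).as_matrix();a=np.arctan2(Rm[1,1],Rm[0,1]);H=np.array([.6475,.1631])
v=H-s["tcp_pos"][:2]
print("theta tool",np.pi/2-.095-a,"theta pos",np.pi/2-.095-np.arctan2(v[1],v[0]),"r",np.hypot(*v),s["t"],s["tcp_pos"],"force tool",Rm.T@s["force"],s["moment"],s["gripper_width"],s["finger_force"],s["joints"])
E
python3 g.py
```

```text
theta tool 0.4226183428575121 theta pos 0.4192136818647474 r 0.14673717407173872 19.9 [0.5753 0.0353 0.349 ] force tool [ 0.326  -2.3686 -6.9032] [-0.6379  0.5055  0.1823] 0.031191092541307492 60.80880582332611 [ 0.0616  0.3477 -0.0013  1.22   -0.001   0.5792]
```

Converted, 0.083 m / 0.8 = 0.1038, 0.0737 m / 0.8 = 0.0921, 0.525 rad / 2 = 0.2625.

send_rows([
  {"gripper": -0.8,"offset": [0.0138,0.0005,0],"twist": 0.0375},
  {"gripper": -0.8,"offset": [0.0275,0.0021,0],"twist": 0.075},
  {"gripper": -0.8,"offset": [0.041,0.0046,0],"twist": 0.1125},
  {"gripper": -0.8,"offset": [0.0543,0.0083,0],"twist": 0.15},
  {"gripper": -0.8,"offset": [0.0673,0.0128,0],"twist": 0.1875},
  {"gripper": -0.8,"offset": [0.0799,0.0183,0],"twist": 0.225},
  {"gripper": -0.8,"offset": [0.0921,0.0248,0],"twist": 0.2625},
  {"gripper": -0.8,"offset": [0.1038,0.0321,0],"twist": 0.3},
])

```text
t: 20.7
tcp_pos: [0.5154, 0.0988, 0.349]
tcp_rot: [0.532, 0.847, -0.0, 0.001]
force: [-3.7, -2.8, 9.8]
gripper_width: 0.031
finger_force: 61.0
```

```bash
python3 g.py
```

```text
theta tool 1.026026668425221 theta pos 1.022678554108171 r 0.1468803355906526 20.7 [0.5154 0.0988 0.349 ] force tool [-0.9716 -4.5557 -9.8491] [-0.6599  0.8413  0.1318] 0.03100228413361633 61.02163016796112 [ 0.1896  0.2622 -0.1257  1.1821 -0.0009  1.3106]
```

Converted, 0.0705 m / 0.8 = 0.0881, 0.0653 m / 0.8 = 0.0816, 0.46 rad / 2 = 0.23.

send_rows([
  {"gripper": -0.8,"offset": [0.0146,0.0006,0],"twist": 0.04},
  {"gripper": -0.8,"offset": [0.0293,0.0024,0],"twist": 0.08},
  {"gripper": -0.8,"offset": [0.0436,0.0053,0],"twist": 0.12},
  {"gripper": -0.8,"offset": [0.0578,0.0094,0],"twist": 0.16},
  {"gripper": -0.8,"offset": [0.0715,0.0145,0],"twist": 0.2},
  {"gripper": -0.8,"offset": [0.0816,0.019,0],"twist": 0.23},
  {"gripper": -0.8,"offset": [0.0881,0.0225,0],"twist": 0.25},
  {"gripper": -0.8,"offset": [0.0881,0.0225,0],"twist": 0.25},
])

```text
t: 21.5
tcp_pos: [0.5008, 0.1704, 0.349]
tcp_rot: [0.724, 0.69, 0.0, 0.0]
force: [-5.5, -4.3, 12.5]
gripper_width: 0.031
finger_force: 61.0
```

send_rows([
  {"gripper": -0.8,"offset": [0,0,0],"twist": 0},
  {"gripper": -0.8,"offset": [0,0,0],"twist": 0},
  {"gripper": -0.8,"offset": [0,0,0],"twist": 0},
  {"gripper": -0.8,"offset": [0,0,0],"twist": 0},
  {"gripper": -0.8,"offset": [0,0,0],"twist": 0},
  {"gripper": -0.8,"offset": [0,0,0],"twist": 0},
  {"gripper": -0.8,"offset": [0,0,0],"twist": 0},
  {"gripper": -0.8,"offset": [0,0,0],"twist": 0},
])

```text
t: 22.3
tcp_pos: [0.5008, 0.1699, 0.349]
tcp_rot: [0.724, 0.69, 0.0, -0.0]
force: [-6.2, -1.9, 11.9]
gripper_width: 0.0306
finger_force: 60.8
```

```bash
python3 g.py
python3 - <<'E'
from plant import arm
from h import *
a=cv2.cvtColor(arm.camera("scene")["image"],4)
cv2.imwrite("pics/end.png",cv2.resize(a,(800,600),interpolation=3))
E
```

```text
theta tool 1.5229469306964987 theta pos 1.5217791464653727 r 0.14686109711610162 22.3 [0.5008 0.1699 0.349 ] force tool [ -2.162   -6.1105 -11.8562] [-0.5773  1.4207 -0.0988] 0.03063683861655522 60.801488757133484 [ 0.3269  0.2691 -0.116   1.1855  0.0002  1.9449]
```

View pics/end.png

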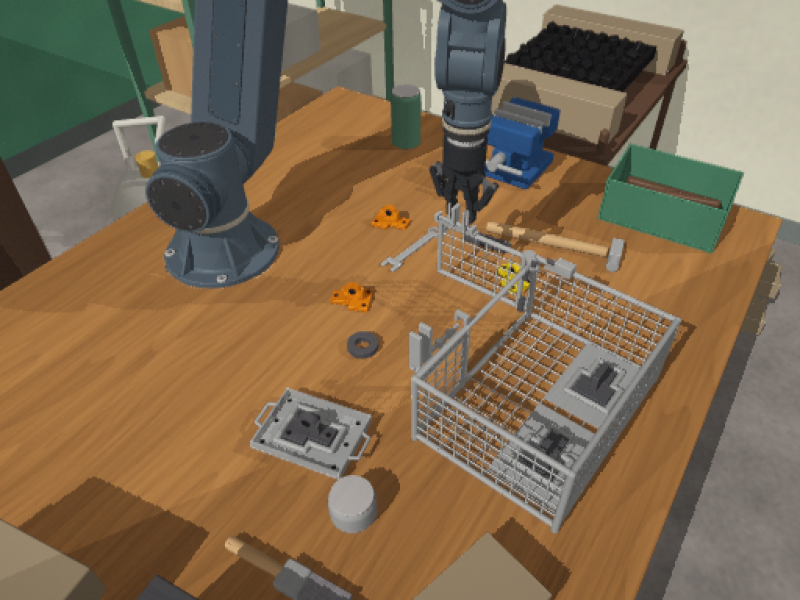

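The gate stands wide open, held at (460,215). The bracket is seated at (312,430), the safety tabs are pinched together at (418,345), and the bystanders are undisturbed.

```bash
python3 -c "
from plant import arm
print(arm.finish_job())"
```

```text
the job is handed in; nothing more can be done
None
```

I handed the job in at about 22 s of the 72 s. The bracket is seated in the nest, the safety bolt is pinched back, and the gate is held still at about 1.52 rad with its handle squeezed. The bystanders look undisturbed in the last picture, and no verdict came back.

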